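# Zero the stroke counter and hold the press controller's reset in with a screwdriver

### The job

Pick up the screwdriver and, using its tip as a stylus, press the zero button in the recess of the stroke counter fully in and let it spring out again. Then reach the tip through the hole in the front of the press controller and push the reset button inside it fully in; finish like that, with the screwdriver still gripped clear of the bench and holding the reset button in. Leave the other tools on the bench where they lie.

Things in the scene. Friction and masses are not known exactly. Their poses are not given: they have to be found in the camera images.
- screwdriver_handle (a point): Point to grip on the axis of the loose screwdriver (60 g), near its balance point, 9.5 mm above the bench as it lies. Round handle 19 mm thick, from 38 mm ahead of this point to 48 mm behind it. Its -y axis runs along the tool to the tip, 118 mm away; at the start that is roughly away from the robot.
- screwdriver_tip (a point): End of the screwdriver's straight round shaft, on its axis. The shaft is 80 mm long and 5 mm thick.
- stroke_counter: Stroke counter: the smaller grey plastic box fixed on the bench, 75 deep x 80 wide x 105 mm high; upright front with a dark display window above one round recess ringed with steel. Origin: centre of its underside; its front looks along its own -x, roughly to the robot. It stands left or right of the press controller.
- stroke_counter_hole (a point): Centre of the mouth of the counter's recess, in its front face, 55 mm above the bench. The recess is 16 mm wide and runs level along the box's +x; the zero button's flat face fills it 8 mm behind the front face.
- zero_button (a joint): Travel in m of the counter's zero button, along the box's +x: 0 out, 0.005 fully in. A spring pushes it out: 1.5 N at the start of travel, 4 N fully in.
- press_controller: Press controller: the larger grey metal box fixed on the bench, 85 deep x 120 wide x 125 mm high (155 wide at the feet; connector on top to 147 mm). Upright front: vent slots on one side, two small lamps on the other, one round hole ringed with steel between. Origin: centre of its underside; front looks along its own -x, roughly to the robot.
- press_controller_hole (a point): Centre of the mouth of the hole in the controller's front face, 75 mm above the bench. The hole is 16 mm wide through a 5 mm wall, level along the box's +x; the reset button's flat face (24 mm across) stands inside, 25 mm behind the front face.
- reset_button (a joint): Travel in m of the controller's reset button, along the box's +x: 0 out, 0.006 fully in. A spring pushes it out: 1.5 N at the start of travel, 4 N fully in.
- hex_key: Bystander lying loose on the bench: L-shaped black hex key, 80 x 26 x 5 mm. Origin: centre of its underside. Leave it where it is.
- side_cutters: Bystander lying loose on the bench: pliers with red handles, 132 x 43 x 11 mm. Origin: centre of its underside. Leave it where it is.
- tweezers: Bystander lying loose on the bench: flat tweezers, 124 x 14 x 9 mm. Origin: centre of its underside. Leave it where it is.
- spanner: Bystander lying loose on the bench: small steel open-ended spanner, 134 x 27 x 5 mm. Origin: centre of its underside. Leave it where it is.
- marker_pen: Bystander lying loose on the bench: marker pen, 130 mm long, 12 mm thick. Origin: centre of its underside. Leave it where it is.

How it is judged:
On the way, in this order (a step that is already met when the one before it is completed fails the run):
1. the screwdriver is held in the gripper, clear of the bench (height (world z) of screwdriver_handle above 0.035 m and contact force between the fingers and screwdriver above 1 N), for 0.2 s.
2. the counter's zero button is pressed in with the screwdriver's tip (all of step 1 and value of joint zero_button above 0.003 m and distance between screwdriver_tip and stroke_counter_hole below 0.018 m and x of screwdriver_tip in the frame of stroke_counter_hole above 0.006 m), for 0.1 s.
3. the zero button is out again and the tip is clear of the recess, the screwdriver still held (all of step 1 and value of joint zero_button below 0.001 m and distance between screwdriver_tip and stroke_counter_hole above 0.02 m), for 0.1 s.
4. the controller's reset button is held in by the screwdriver's tip through the hole (all of step 1 and value of joint reset_button above 0.004 m and distance between screwdriver_tip and press_controller_hole below 0.036 m and x of screwdriver_tip in the frame of press_controller_hole above 0.024 m and contact force between screwdriver and press_controller above 0.8 N), for 0.5 s.
At the end, for the whole second after the job is handed in: The gripped screwdriver is still (under 20 mm/s), its handle over 35 mm above the bench, its tip 24 to 36 mm inside the controller's hole pushing with over 0.8 N; the reset button is in by over 4 of its 6 mm, the zero button out (under 1 mm) (all of step 4 and value of joint zero_button below 0.001 m and linear speed of screwdriver below 0.02 m/s); the arm keeps its last pose, push and grip.
It fails at once if another tool is shoved more than 25 mm (distance of any of hex_key, side_cutters, tweezers, spanner, marker_pen from where it was at the start of the episode above 0.025 m).
It also fails if it takes over 58 s, if anything falls off the work surface, if the arm or the gripper's body presses on something with over 40 N, if the wrist force passes 120 N, or if a joint passes its speed limit or range.

### The arm

A 6-joint arm with a two-finger parallel gripper is mounted at the origin on a cart in front of the work surface, level with it; the furniture and walls round the work are solid. World frame = base frame: x ahead of the robot, y to its left, z up, the work surface at z = 0. Lengths are in m, angles in rad, forces in N, time in s.
With the tool pointing down it reaches from about 0.35 to 0.975 m from the base axis. Payload 4.9 kg.
Tool frame: the origin (TCP) lies at the very end of the fingers, on their centre line; the grasp point (between the pads) lies 19 mm behind it; z points along the fingers, y is the line along which they close (so a half turn about z gives the same grasp; the last joint's range is limited). The gripper opens to 85 mm and grips with 20 to 120 N. Pads are 22 mm wide; open, the fingers measure 114 mm over their backs; the gripper's body (76 mm by 85 mm) begins 54 mm behind the grasp point. The pads swing forward as they close: fully open they stand 13 mm farther back than shut.
Start: joints at [-1.407, 0.053, 1.613, -0, 1.476, -0.119], TCP at [0.174, -0.6, 0.231] pointing down, gripper open.
Joint ranges: [-3.01, 3.01], [-1.01, 2.22], [0.06, 2.58], [-1.02, 4.17], [0.09, 2.62], [-3.14, 3.14]. Speed limits (rad/s): [2.57, 2.57, 3.14, 3.14, 3.14, 3.14].

### API

Orientations are given as a unit quaternion [w, x, y, z].
In Python, from plant import manip, vision, order gives the robot as it stands.
- The arm moves only by the tool play_rows, never from a script. Its argument "steps" is a list that holds one entry, the list of rows, each a list of 6 numbers: the shift along the tool's x, y, z in mm, then the turn, a rotation vector about the tool's x, y, z in degrees. A call has 1 to 12 rows; each row is the pose to reach, as a shift and turn from the pose commanded when the call began, along the tool's axes at that moment; what a row does not reach only later rows make up. A row lasts 1/12 s, in which the tool goes at most 41.7 mm and 7.16 degrees, less where a joint would pass 70% of its speed; a pose out of reach is approached as far as the arm can. A call with a gripper value outside its range is refused whole. "claw" is the gripper's target within -1 to 1 (fully open at 1, half-way at 0, shut at -1), set as the call begins (left out, the last holds). The fingers move at their own pace and stop on an object; the grip force is fixed at half the most. Time passes only in rows, so rows that repeat a pose let the fingers close. It gives the time, the measured TCP pose, the force, the opening and the grip force at its end, in the units of the state.
- manip.state(): the state, without advancing time (a new reading comes with each control period).
- vision.grab_frame(name): name is "scene" or "top" or "wrist"; returns (picture, depth): 420x560x3 uint8, blue, green, red; 420x560 float32, m along the optical axis (not along the pixel's ray), 0 where there is no reading.
- vision.camera_info(name): a dict with "K" (3x3 intrinsics, pixels), "eye" and "orientation" of the camera in the world; the wrist camera has in their place "T_tool_cam" (4x4, takes a point from camera to tool coordinates, whose origin is the TCP and whose axes are the flange's). Camera axes: x right, y down, z forward; pixel columns grow to the right and rows downward; lengths in m; the calibration is good to about 2 mm. A picture is of the moment at which its call begins: read the wrist's pose just before it. camera_info takes no time and is no camera call.
- order.job_done(): hands the job in; it is judged then, once.
The state is a dict: "time": time; "joint_pos": joint angles; "joint_vel": joint speeds; "joint_efforts": joint torques, N m; "tool_pos": TCP position; "tool_rot": TCP orientation; "contact_force": force on the tool from outside, world axes, zero at the start; "ft_torque": the same for the moment, N m; "gripper_width": opening from 0.0 (shut) to 1.0 (fully open); "grasp_force": force on a finger pad.
Only numpy, scipy, OpenCV 4.12 (cv2) and the standard library are available. Lean on these libraries where they do the work, as an engineer would, in place of code of your own. Each camera call takes 0.05 s, during which the arm holds its last target. There are 200 camera calls.

## Working session

There is one attempt and no reset: what is moved stays moved. The work goes in short steps, Python scripts to look and compute and a tool call to move; the robot and the scene stay as the last step left them, time stands still between calls to the robot, and variables do not carry over. Pictures are saved under pics/ and viewed, at most 10 in all, crops included, and the job is handed in when it is done.

Besides the shell and the picture viewer there is one more tool, called after "Emit:" by a JSON object that holds its "op" and its "data". play_rows: Moves the arm, as the interface text tells. Its arguments: {"type":"object","properties":{"steps":{"type":"array"},"claw":{"type":"number"}},"required":["steps"]}

```bash
ls; mkdir -p pics; cat > h.py <<'E'
import numpy as np, cv2
from scipy.spatial.transform import Rotation as R
from plant import manip, vision, order
def q2R(q): return R.from_quat([q[1],q[2],q[3],q[0]])
def cam(name, st=None):
    i=vision.camera_info(name); K=np.array(i["K"])
    if name=="wrist":
        T=np.array(i["T_tool_cam"]); Rt=q2R(st["tool_rot"]).as_matrix()
        return K, Rt@T[:3,:3], Rt@T[:3,3]+np.array(st["tool_pos"])
    return K, q2R(i["orientation"]).as_matrix(), np.array(i["eye"])
def ray(c,u,v):
    K,Rm,e=c; d=Rm@np.linalg.solve(K,[u,v,1.0]); return e,d
def onz(c,u,v,z):
    e,d=ray(c,u,v); return e+d*(z-e[2])/d[2]
def dep(c,u,v,dz):
    e,d=ray(c,u,v); return e+d*dz
def proj(c,p):
    K,Rm,e=c; x=K@(Rm.T@(np.array(p)-e)); return x[:2]/x[2]
E
python3 - <<'E'
from h import *
for n in ["scene","top"]:
    im,d=vision.grab_frame(n); cv2.imwrite(f"pics/{n}0.png",im); np.save(f"{n}0.npy",d)
    print(n,cam(n))
s=manip.state(); print(s["time"],s["tool_pos"],s["tool_rot"]); print(vision.camera_info("wrist"))
E
```

```text
pics
scene (array([[462.68078905,   0.        , 281.11109024],
       [  0.        , 462.68078905, 210.96838899],
       [  0.        ,   0.        ,   1.        ]]), array([[-0.58091756, -0.60397253,  0.54566654],
       [-0.81394958,  0.43480552, -0.38526646],
       [-0.00456846, -0.6679531 , -0.74418935]]), array([-0.03402978,  0.5555658 ,  0.82277079]))
top (array([[495.85752444,   0.        , 280.95545509],
       [  0.        , 495.85752444, 212.10845602],
       [  0.        ,   0.        ,   1.        ]]), array([[-0.0051153 , -0.98892329,  0.14833933],
       [-0.9997147 ,  0.00159628, -0.02383217],
       [ 0.02333139, -0.14841891, -0.98864932]]), array([0.34500441, 0.1691521 , 1.16534307]))
0.1 [ 0.17430351 -0.59961375  0.23017812] [-9.37691400e-04  9.90020531e-01  1.40920081e-01 -8.47655938e-06]
{'K': array([[301.50029448,   0.        , 280.47042356],
       [  0.        , 301.50029448, 210.19456164],
       [  0.        ,   0.        ,   1.        ]]), 'T_tool_cam': array([[ 6.30742872e-04, -9.55929777e-01, -2.93594726e-01,
         7.50201452e-02],
       [ 9.99999756e-01,  6.91302280e-04, -1.02500877e-04,
         1.44149843e-03],
       [ 3.00946344e-04, -2.93594590e-01,  9.55929980e-01,
        -1.43208567e-01],
       [ 0.00000000e+00,  0.00000000e+00,  0.00000000e+00,
         1.00000000e+00]])}
```

View pics/scene0.png

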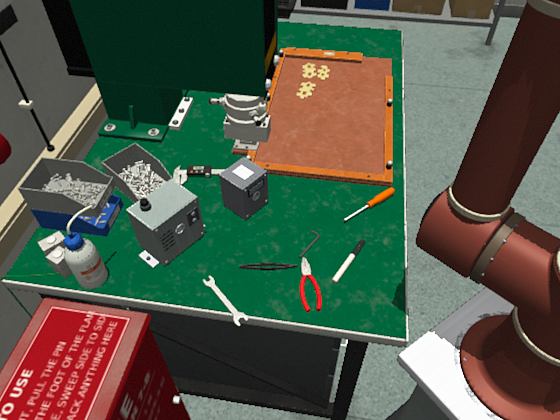

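View pics/top0.png

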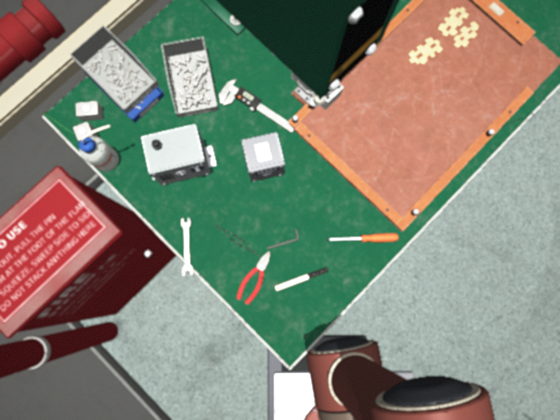

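The scene view shows the screwdriver with its orange handle at about (378,200) and tip at (346,219). In the top view the handle is at (380,238), the tip at (330,239), the counter top at (263,155) and the controller top at (177,152). I'll measure these next.

```bash
cat >> h.py <<'E'
def orange(im,box):
    x0,y0,x1,y1=box; h=cv2.cvtColor(im,cv2.COLOR_BGR2HSV)
    m=cv2.inRange(h,(5,150,120),(20,255,255)); k=np.zeros_like(m); k[y0:y1,x0:x1]=m[y0:y1,x0:x1]
    n,l,s,c=cv2.connectedComponentsWithStats(k); i=1+np.argmax(s[1:,4]); return (l==i), s[i], c[i]
def tri(c1,p1,c2,p2):
    e1,d1=ray(c1,*p1); e2,d2=ray(c2,*p2); d1/=np.linalg.norm(d1); d2/=np.linalg.norm(d2)
    t=np.linalg.lstsq(np.c_[d1,-d2],e2-e1,rcond=None)[0]; a,b=e1+d1*t[0],e2+d2*t[1]
    return (a+b)/2, np.linalg.norm(a-b)
E
python3 - <<'E'
from h import *
np.set_printoptions(precision=4,suppress=True)
ends={}
for n,b in [("scene",(330,180,410,230)),("top",(320,225,410,252))]:
    im=cv2.imread(f"pics/{n}0.png"); m,s,c=orange(im,b); C=cam(n)
    ys,xs=np.nonzero(m); P=np.c_[xs,ys].astype(float); mu=P.mean(0); ax=np.linalg.svd(P-mu,full_matrices=False)[2][0]
    t=(P-mu)@ax; ends[n]=(C,mu)
    for tt in (t.min(),t.max()): u=mu+ax*tt; print(n,u,onz(C,*u,0.0095))
print("tri handle centroid",tri(*ends["scene"],*ends["top"]))
C=cam("top"); print("tip top",onz(C,330,239,.0095)); print("tip scene",onz(cam("scene"),346,219.5,.0095))
d=np.load("top0.npy"); v,u=np.mgrid[:420,:560]
K,Rm,e=C; X=(np.linalg.inv(K)@np.stack([u,v,0*u+1]).reshape(3,-1))*d.reshape(1,-1); W=(Rm@X).T+e; W=W.reshape(420,560,3)
for nm,z,(x0,y0,x1,y1) in [("counter",.105,(235,125,295,185)),("ctrl",.125,(135,115,215,190))]:
    m=np.zeros((420,560),bool); m[y0:y1,x0:x1]=abs(W[y0:y1,x0:x1,2]-z)<.012
    p=W[m]; r=cv2.minAreaRect((p[:,:2]*1000).astype(np.float32)); print(nm,m.sum(),np.median(p[:,2]),r,cv2.boxPoints(r))
print("cutters etc heights: max", W[200:300,180:340,2].max())
E
```

```text
scene [393.6061 188.3637] [ 0.4612 -0.1342  0.0095]
scene [367.821  204.3262] [ 0.4586 -0.046   0.0095]
top [361.944  238.0847] [ 0.4564 -0.0486  0.0095]
top [397.0602 237.0572] [ 0.4586 -0.1317  0.0095]
tri handle centroid (array([ 0.4581, -0.0898,  0.0114]), np.float64(0.0019086487801672231))
tip top [0.4545 0.0266 0.0095]
tip scene [0.4526 0.0277 0.0095]
counter 1254 0.10545595373475669 ((635.9212036132812, 183.95506286621094), (78.57064819335938, 79.97994995117188), 13.03622817993164) [[588.6279 214.0529]
 [606.6688 136.1342]
 [683.2145 153.8572]
 [665.1736 231.7759]]
ctrl 2165 0.12505837837456157 ((639.1574096679688, 378.47808837890625), (87.45909118652344, 120.37557983398438), 13.828118324279785) [[582.3098 426.4696]
 [611.0807 309.5829]
 [696.0051 330.4865]
 [667.2341 447.3733]]
cutters etc heights: max 1.165343066867491
```

```bash
python3 - <<'E'
from h import *
im=cv2.imread("pics/scene0.png")[150:275,120:280]
cv2.imwrite("pics/crop0.png",cv2.resize(im,None,fx=4.8,fy=4.8,interpolation=cv2.INTER_CUBIC))
C=cam("scene")
# box frame: front centre predicted holes
for f,yaw,z in [((.5976,.1751),13.04,.055),((.5967,.368),13.83,.075)]: print(proj(C,[*f,z]))
E
```

```text
[257.71275849 196.12891516]
[181.09247206 228.55357735]
```

View pics/crop0.png

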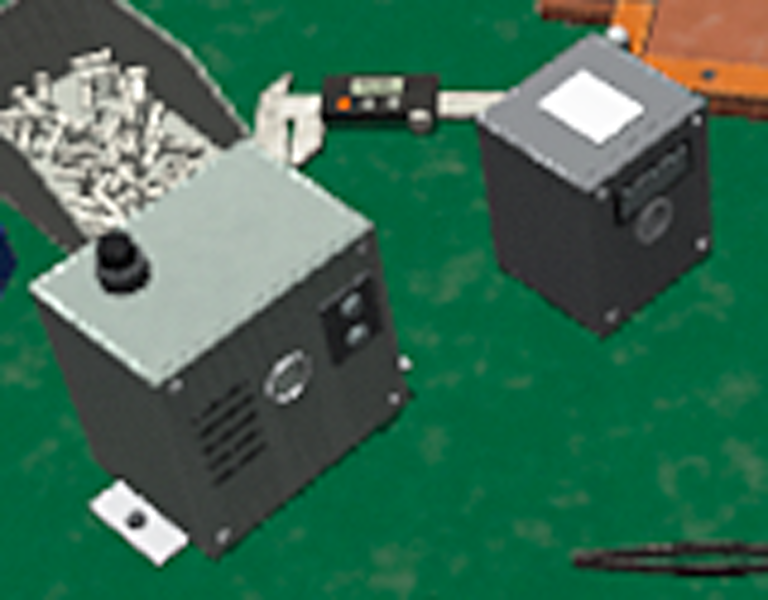

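Emit:
{"op": "play_rows", "data": {"steps": [[[0,-40,-10,0,0,-6],[0,-80,-10,0,0,-12],[0,-120,-10,0,0,-18],[0,-160,-10,0,0,-25],[10,-200,-10,0,0,-32],[20,-240,-10,0,0,-39],[30,-280,-10,0,0,-46],[40,-320,-10,0,0,-53],[60,-350,-10,0,0,-60],[80,-380,-10,0,0,-67],[110,-400,-10,0,0,-74],[130,-400,-10,0,0,-75]]], "claw": 0.2}}

```text
time: 1.1
tool_pos: [0.1916, -0.1803, 0.2403]
tool_rot: [-0.002, 0.697, 0.717, 0.001]
contact_force: [0.8, -0.3, 0.3]
gripper_width: 0.598
grasp_force: 0.0
```

The crop shows the controller ring at scene pixel (180.0,228.5) and the counter ring at (256.5,196.0). Both are about 1 px from where I predicted for holes centred in the fronts. The next move goes above the screwdriver.

Emit:
{"op": "play_rows", "data": {"steps": [[[10,35,10,0,0,0],[20,70,20,0,0,0],[33,105,35,0,0,0],[46,140,50,0,0,0],[58,175,65,0,0,0],[68,210,80,0,0,0],[79,245,90,0,0,0],[87,268,100,0,0,0],[87,268,100,0,0,0]]], "claw": 0.2}}

```text
time: 1.85
tool_pos: [0.4574, -0.0874, 0.138]
tool_rot: [-0.004, 0.698, 0.716, -0.001]
contact_force: [-0.6, 0.4, 0.4]
gripper_width: 0.6
grasp_force: 0.0
```

```bash
cat > w.py <<'E'
from h import *
import sys
np.set_printoptions(precision=4,suppress=True)
s=manip.state(); im,d=vision.grab_frame("wrist"); cv2.imwrite("pics/"+sys.argv[1],im); C=cam("wrist",s)
print(s["tool_pos"],s["tool_rot"],s["joint_pos"])
E
cat > w1.py <<'E'
exec(open("w.py").read())
m,st,c=orange(im,(0,0,560,420)); ys,xs=np.nonzero(m); print(st)
P=np.array([onz(C,x,y,.0095)[:2] for x,y in zip(xs,ys)]); mu=P.mean(0); ax=np.linalg.svd(P-mu,full_matrices=False)[2][0]; ax*=np.sign(ax[1]); t=(P-mu)@ax
print("ends",mu+ax*t.min(),mu+ax*t.max(),"yaw",np.degrees(np.arctan2(ax[1],ax[0])),"grip",mu+ax*(t.max()-.038))
E
python3 w1.py w1.png
```

```text
[ 0.4574 -0.0874  0.138 ] [-0.0041  0.6984  0.7157 -0.0007] [-0.35   -0.261   2.0623  0.0021  1.3483 -0.375 ]
[ 271  157   21   91 1638]
ends [ 0.4588 -0.1341] [ 0.4564 -0.0468] yaw 91.55290445940757 grip [ 0.4574 -0.0848]
```

View pics/w1.png

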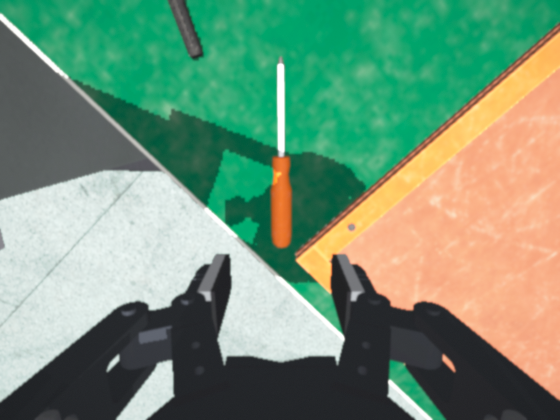

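The wrist view shows the handle centred at column 281 between the fingers (rows 157–248), shaft up to row 58. The tray corner is clear at (297,255). I'll lower and grip.

Emit:
{"op": "play_rows", "data": {"steps": [[[2,0,35,0,0,0],[3,0,70,0,0,0],[3,0,100,0,0,0],[3,0,120,0,0,0],[3,0,130,0,0,0],[3,0,134,0,0,0],[3,0,134,0,0,0],[3,0,134,0,0,0]]], "claw": -0.2}}

```text
time: 2.57
tool_pos: [0.4569, -0.087, 0.0089]
tool_rot: [-0.0, 0.7, 0.714, 0.001]
contact_force: [-0.1, 0.7, -0.1]
gripper_width: 0.4
grasp_force: 0.0
```

Emit:
{"op": "play_rows", "data": {"steps": [[[0,0,0,0,0,0],[0,0,0,0,0,0],[0,0,0,0,0,0],[0,0,0,0,0,0],[0,0,0,0,0,0],[0,0,0,0,0,0],[0,0,0,0,0,0],[0,0,0,0,0,0]]], "claw": -1}}

```text
time: 3.23
tool_pos: [0.4576, -0.087, 0.0096]
tool_rot: [0.0, 0.7, 0.715, 0.001]
contact_force: [-1.8, 0.9, 5.7]
gripper_width: 0.186
grasp_force: 58.6
```

The opening is 16 mm on a 19 mm handle and there is an upward force, so the pads are gripping above the axis. I'll reopen, go lower and grip again.

Emit:
{"op": "play_rows", "data": {"steps": [[[0,0,0,0,0,0],[0,0,0,0,0,0],[0,0,0,0,0,0],[0,0,2,0,0,0],[0,0,4,0,0,0],[0,0,6,0,0,0],[0,0,6,0,0,0],[0,0,6,0,0,0]]], "claw": -0.2}}

```text
time: 3.9
tool_pos: [0.4556, -0.0862, 0.0009]
tool_rot: [-0.002, 0.7, 0.715, -0.0]
contact_force: [0.4, -0.4, 0.3]
gripper_width: 0.403
grasp_force: 0.0
```

```bash
python3 w1.py w2.png; python3 -c "
from h import *
print(manip.state())"
```

```text
[ 0.4556 -0.0862  0.0009] [-0.0018  0.6996  0.7145 -0.0002] [-0.3483 -0.0597  2.1446  0.0012  1.0601 -0.37  ]
[ 265  193   39  164 5479]
ends [ 0.4595 -0.1374] [ 0.4569 -0.0457] yaw 91.66791773047008 grip [ 0.458  -0.0836]
{'time': 3.95, 'joint_pos': array([-3.48366283e-01, -5.98457327e-02,  2.14437623e+00,  1.32250058e-03,
        1.06003624e+00, -3.69984960e-01]), 'joint_vel': array([-0.00063702, -0.00339879, -0.00465356, -0.00136554,  0.00222385,
        0.00012082]), 'joint_efforts': array([ 3.63924490e-03, -2.72356564e+01, -2.98568702e+01,  2.91860029e-03,
        1.43728519e-02, -4.03557158e-05]), 'tool_pos': array([ 0.45574657, -0.08623223,  0.00106658]), 'tool_rot': array([-1.59229783e-03,  6.99652977e-01,  7.14481048e-01, -8.99854389e-05]), 'contact_force': array([ 0.28616928, -0.36370293,  0.64628651]), 'ft_torque': array([ 0.0225847 , -0.01060529,  0.03275883]), 'grasp_force': 0.0, 'gripper_width': 0.3955687971289329}
```

View pics/w2.png

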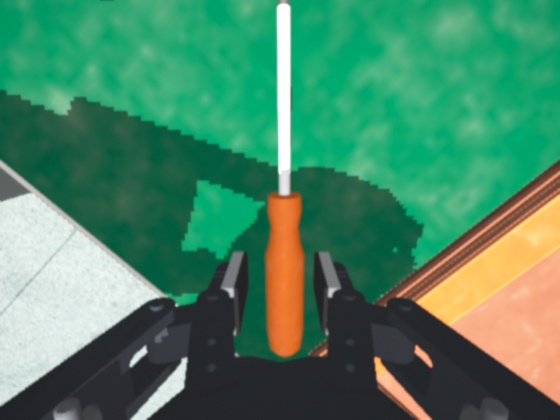

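The handle (265–304, 193–357) lies between the pads, undisturbed and aligned. I'll close the gripper.

Emit:
{"op": "play_rows", "data": {"steps": [[[0,0,0,0,0,0],[0,1,0,0,0,0],[0,1,0,0,0,0],[0,1,0,0,0,0],[0,1,0,0,0,0],[0,1,0,0,0,0],[0,1,0,0,0,0]]], "claw": -1}}

```text
time: 4.53
tool_pos: [0.4572, -0.0864, 0.0015]
tool_rot: [-0.001, 0.7, 0.714, 0.0]
contact_force: [1.0, 0.5, 0.7]
gripper_width: 0.194
grasp_force: 58.6
```

Emit:
{"op": "play_rows", "data": {"steps": [[[0,0,-15,0,0,0],[0,0,-45,0,0,0],[0,0,-75,0,0,0],[0,0,-100,0,0,0],[0,0,-100,0,0,0],[0,0,-100,0,0,0]]]}}

```text
time: 5.03
tool_pos: [0.4581, -0.0868, 0.1028]
tool_rot: [0.0, 0.7, 0.714, 0.001]
contact_force: [-0.1, 0.6, -1.1]
gripper_width: 0.197
grasp_force: 58.7
```

Emit:
{"op": "play_rows", "data": {"steps": [[[15,-3,0,0,0,6],[35,-6,0,0,0,13],[57,-9,0,0,0,20],[79,-12,0,0,0,27],[101,-15,0,0,0,34],[123,-18,0,0,0,41],[145,-21,0,0,0,48],[167,-24,0,0,0,55],[189,-27,0,0,0,62],[208,-29,0,0,0,69],[218,-29,0,0,0,75],[222,-29,0,0,0,78]]]}}

```text
time: 6.03
tool_pos: [0.4214, 0.1361, 0.0992]
tool_rot: [-0.001, 0.993, 0.114, -0.003]
contact_force: [-0.3, 0.0, -1.3]
gripper_width: 0.196
grasp_force: 58.6
```

Emit:
{"op": "play_rows", "data": {"steps": [[[0,0,20,0,0,0],[0,0,40,0,0,0],[0,0,53,0,0,0],[0,0,53,0,0,0],[0,0,53,0,0,0]]]}}

```text
time: 6.45
tool_pos: [0.4212, 0.1347, 0.0464]
tool_rot: [-0.001, 0.993, 0.115, -0.004]
contact_force: [0.1, 0.5, -0.7]
gripper_width: 0.198
grasp_force: 58.6
```

```bash
python3 w.py w3.png; python3 - <<'E'
from h import *
a=cv2.imread("pics/w3.png"); im,d=vision.grab_frame("scene"); cv2.imwrite("pics/scene3.png",im); t,_=vision.grab_frame("top"); cv2.imwrite("pics/top3.png",t)
c=cv2.resize(im[140:280,180:340],None,fx=3.4,fy=3.4,interpolation=cv2.INTER_CUBIC)
w=cv2.resize(a[0:300,180:380],None,fx=1.25,fy=1.58); h=476
cv2.imwrite("pics/comb3.png",np.hstack([c[:474],w[:474]]))
print(c.shape,w.shape)
E
```

```text
[0.4212 0.1347 0.0464] [-0.001   0.9934  0.115  -0.0036] [ 0.1395 -0.1979  2.1774  0.0023  1.1693  1.479 ]
(476, 544, 3) (474, 250, 3)
```

View pics/comb3.png

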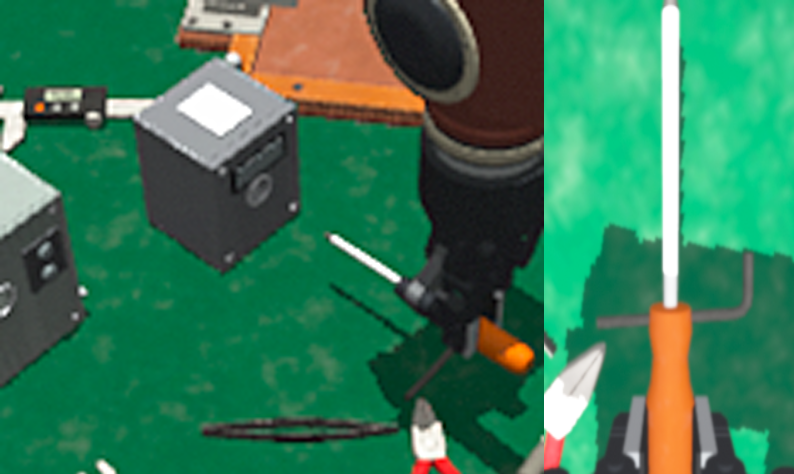

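```bash
cat > t.py <<'E'
from h import *
np.set_printoptions(precision=4,suppress=True)
S=cam("scene"); T=cam("top")
yawc,yawp=np.radians(13.04),np.radians(13.83)
st=manip.state(); C=cam("wrist",st); Rt=q2R(st["tool_rot"]).as_matrix(); p=np.array(st["tool_pos"])
tip=p+Rt@np.array([.1202,0,-.008]); print("tool x",Rt[:,0],"z",Rt[:,2]); print("pred tip",tip,"scene",proj(S,tip),"wrist",proj(C,tip),"top",proj(T,tip))
E
python3 - <<'E'
from t import *
im=cv2.imread("pics/scene3.png"); print("tip tri", tri(S,(277.35,209.4),C,(280.8,1.5)))
def ring(px,f,yaw,z):
    n=np.array([np.cos(yaw),np.sin(yaw),0]); e,d=ray(S,*px); t=(np.array([*f,z])-e)@n/(d@n); q=e+d*t; print("hole scene",q,"top",f,z)
ring((256.5,196.0),(.5976,.1751),yawc,.055); ring((180.0,228.5),(.5967,.368),yawp,.075)
t=cv2.imread("pics/top3.png"); cv2.imwrite("pics/topc3.png",cv2.resize(t[120:260,130:330],None,fx=4,fy=4,interpolation=cv2.INTER_CUBIC))
w=cv2.imread("pics/w3.png"); g=w.min(axis=2)[:,240:320]
for r in (1,2,3,4,6,20,60,100,150,180): x=np.nonzero(g[r]>170)[0]; print(r,x.min()+240 if len(x) else None,x.max()+240 if len(x) else None)
E
```

```text
tool x [ 0.9736  0.2283 -0.0006] z [-0.0011  0.0021 -1.    ]
pred tip [0.5408 0.1624 0.0573] scene [276.4358 207.9055] wrist [276.9274  -5.0448] top [272.0826 199.2234]
tip tri (array([0.5405, 0.1607, 0.0517]), np.float64(0.0007340603983529065))
hole scene [0.5967 0.1788 0.0584] top (0.5976, 0.1751) 0.055
hole scene [0.5961 0.3704 0.0774] top (0.5967, 0.368) 0.075
1 279 283
2 278 283
3 277 284
4 276 285
6 275 287
20 274 287
60 275 287
100 275 287
150 275 286
180 276 285
```

View pics/topc3.png

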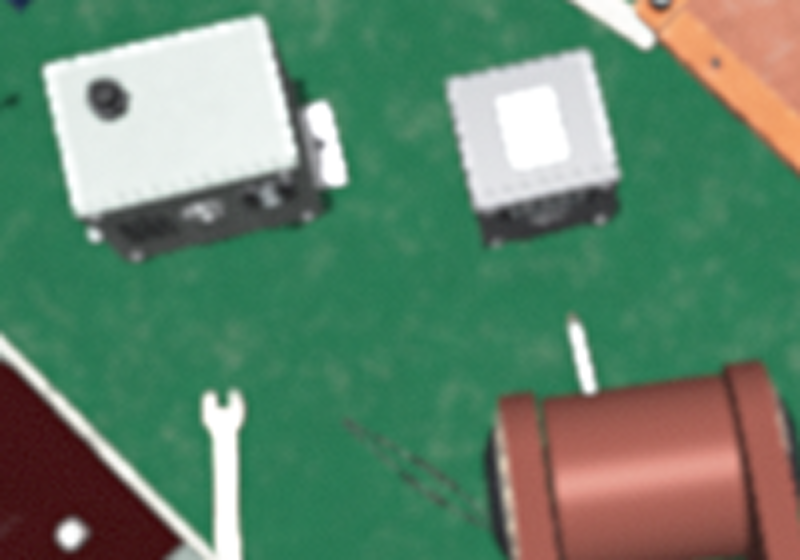

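Top view: tip at (273.2,199.2), counter top face corners at about (241.8,140.5), (277,132.5), (284.5,165) and (249.5,173). I'll work out the relative offsets.

```bash
python3 - <<'E'
from t import *
# refined top-face outline by segmentation of brightness in the top image (not green), depth z gate
d=np.load("top0.npy"); K,Rm,e=T; v,u=np.mgrid[:420,:560]
W=((Rm@((np.linalg.inv(K)@np.stack([u,v,0*u+1]).reshape(3,-1))*d.reshape(1,-1))).T+e).reshape(420,560,3)
for nm,z,L,(x0,y0,x1,y1) in [("counter",.105,.075,(235,125,295,185)),("ctrl",.125,.085,(135,115,215,190))]:
    m=np.zeros((420,560),np.uint8); m[y0:y1,x0:x1]=abs(W[y0:y1,x0:x1,2]-z)<.006
    m=cv2.morphologyEx(m,cv2.MORPH_OPEN,np.ones((9,9)))
    ct=max(cv2.findContours(m,cv2.RETR_EXTERNAL,cv2.CHAIN_APPROX_NONE)[0],key=cv2.contourArea)
    P=np.array([onz(T,*q[0],z)[:2] for q in ct])*1000; r=cv2.minAreaRect(P.astype(np.float32)); M=cv2.moments(P.astype(np.float32).reshape(-1,1,2)); c=np.array([M["m10"],M["m01"]])/M["m00"]
    ys,xs=np.nonzero(m); c2=onz(T,xs.mean(),ys.mean(),z)
    print(nm,r,"centroid",c,c2)
    a=np.radians(13.4); n=np.array([np.cos(a),np.sin(a)]); print(" front centre",c2[:2]-n*L/2)
# edges of scene: sides of box in front face for lateral check
for z in (.048,.052,.056): print("tip top",onz(T,273.25,199.25,z))
n=np.array([np.cos(.23),np.sin(.23),0]); ee,dd=ray(S,277.35,209.4); q=ee+dd*(((np.array([.5405,.160,.05])-ee)@n)/(dd@n)); print("tip scene plane",q)
E
```

```text
tool x [ 0.9736  0.2283 -0.0006] z [-0.0011  0.0021 -1.    ]
pred tip [0.5408 0.1624 0.0573] scene [276.4358 207.9055] wrist [276.9274  -5.0448] top [272.0826 199.2234]
counter ((636.890869140625, 184.13731384277344), (75.78453063964844, 79.87103271484375), 13.082387924194336) centroid [636.2398 185.0274] [0.6361 0.1852 0.105 ]
 front centre [0.5996 0.1765]
ctrl ((638.7572631835938, 378.3044128417969), (86.03687286376953, 119.11490631103516), 11.98867130279541) centroid [636.9241 371.1613] [0.6366 0.3716 0.125 ]
 front centre [0.5953 0.3618]
tip top [0.5424 0.1597 0.048 ]
tip top [0.5417 0.1597 0.052 ]
tip top [0.541  0.1598 0.056 ]
tip scene plane [0.5404 0.1603 0.0513]
```

Emit:
{"op": "play_rows", "data": {"steps": [[[10,-2,-3,0,0,0],[25,-4,-5,0,0,0],[38,-4,-5,0,0,0],[45,-4,-5,0,0,0],[45,-4,-5,0,0,0],[45,-4,-5,0,0,0]]]}}

```text
time: 7.1
tool_pos: [0.4664, 0.1491, 0.0541]
tool_rot: [-0.001, 0.993, 0.115, -0.001]
contact_force: [-0.5, -0.2, -1.0]
gripper_width: 0.197
grasp_force: 58.7
```

```bash
python3 - <<'E'
from t import *
im,d=vision.grab_frame("scene"); cv2.imwrite("pics/scene4.png",im); t,_=vision.grab_frame("top"); cv2.imwrite("pics/top4.png",t)
w,_=vision.grab_frame("wrist"); cv2.imwrite("pics/w4.png",w)
f=lambda a,x,y:cv2.resize(a[y:y+65,x:x+65],(400,400),interpolation=cv2.INTER_CUBIC)
cv2.imwrite("pics/comb4.png",np.hstack([f(im,230,170),f(t,235,145)]))
E
```

```text
tool x [ 0.9736  0.2283 -0.0014] z [-0.0019  0.0019 -1.    ]
pred tip [0.5834 0.1765 0.0619] scene [260.5227 197.9554] wrist [276.9273  -5.0464] top [265.8328 180.4159]
```

View pics/comb4.png

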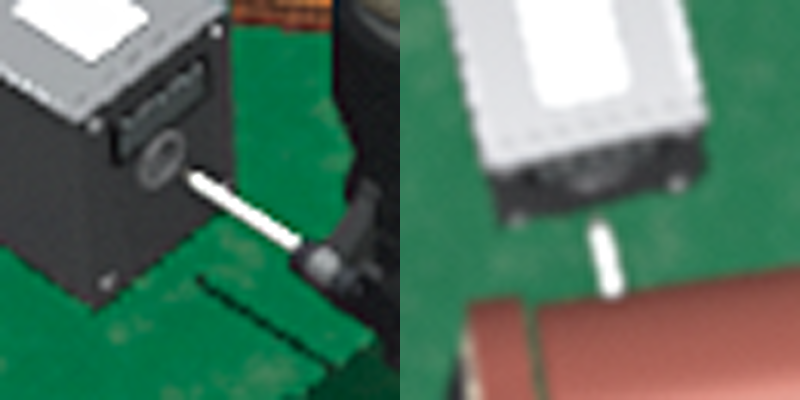

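The scene view shows the shaft line running into the ring centre, crop (161,160). The top view shows it within about 1.5 mm of the midline between the screws. I'll advance and watch the force.

Emit:
{"op": "play_rows", "data": {"steps": [[[4,1,0,0,0,0],[8,1,0,0,0,0],[12,1,0,0,0,0],[16,1,0,0,0,0],[19,1,0,0,0,0],[19,1,0,0,0,0]]]}}

```text
time: 7.75
tool_pos: [0.4844, 0.1524, 0.0527]
tool_rot: [-0.001, 0.993, 0.115, -0.002]
contact_force: [-0.5, 0.1, -1.1]
gripper_width: 0.199
grasp_force: 58.7
```

Emit:
{"op": "play_rows", "data": {"steps": [[[2,0,0,0,0,0],[4,0,0,0,0,0],[4,0,0,0,0,0]]]}}

```text
time: 8.0
tool_pos: [0.4891, 0.1534, 0.0536]
tool_rot: [-0.001, 0.993, 0.115, -0.001]
contact_force: [-1.0, -1.3, -1.7]
gripper_width: 0.193
grasp_force: 58.6
```

Emit:
{"op": "play_rows", "data": {"steps": [[[1.5,0,0,0,0,0],[3,0,0,0,0,0],[3,0,0,0,0,0]]]}}

```text
time: 8.25
tool_pos: [0.4914, 0.154, 0.0534]
tool_rot: [-0.001, 0.993, 0.115, -0.002]
contact_force: [-2.8, -0.3, -1.5]
gripper_width: 0.196
grasp_force: 58.6
```

Emit:
{"op": "play_rows", "data": {"steps": [[[1,0,0,0,0,0],[2,0,0,0,0,0],[2,0,0,0,0,0]]]}}

```text
time: 8.5
tool_pos: [0.4932, 0.1544, 0.0533]
tool_rot: [-0.001, 0.993, 0.115, -0.002]
contact_force: [-3.3, -2.8, -2.2]
gripper_width: 0.196
grasp_force: 58.6
```

Emit:
{"op": "play_rows", "data": {"steps": [[[1,0,0,0,0,0],[2,0,0,0,0,0],[2,0,0,0,0,0]]]}}

```text
time: 8.75
tool_pos: [0.4939, 0.1547, 0.0527]
tool_rot: [-0.001, 0.993, 0.115, -0.003]
contact_force: [-7.3, -2.3, -1.8]
gripper_width: 0.198
grasp_force: 58.7
```

Bottomed: the force rose above the spring's 4 N and the arm stopped advancing. I'll hold briefly, then back out.

Emit:
{"op": "play_rows", "data": {"steps": [[[1,0,0,0,0,0],[1,0,0,0,0,0],[1,0,0,0,0,0]]]}}

```text
time: 9.0
tool_pos: [0.494, 0.1547, 0.0523]
tool_rot: [-0.001, 0.993, 0.115, -0.004]
contact_force: [-9.3, -4.6, -0.5]
gripper_width: 0.194
grasp_force: 58.7
```

```bash
python3 - <<'E'
from t import *
im,d=vision.grab_frame("scene"); cv2.imwrite("pics/scene5.png",im); print(st["contact_force"],st["tool_pos"])
E
```

```text
tool x [ 0.9735  0.2285 -0.0083] z [-0.0086  0.0004 -1.    ]
pred tip [0.6111 0.1822 0.0593] scene [251.8131 192.7016] wrist [276.9262  -5.058 ] top [263.3479 168.7875]
[-9.3057 -4.5727 -0.541 ] [0.494  0.1547 0.0523]
```

Emit:
{"op": "play_rows", "data": {"steps": [[[-10,0,0,0,0,0],[-25,0,0,0,0,0],[-45,0,0,0,0,0],[-70,0,0,0,0,0],[-78,0,0,0,0,0],[-78,0,0,0,0,0],[-78,0,0,0,0,0]]]}}

```text
time: 9.63
tool_pos: [0.4222, 0.1378, 0.0549]
tool_rot: [-0.001, 0.993, 0.115, 0.001]
contact_force: [0.1, 0.7, 0.7]
gripper_width: 0.198
grasp_force: 58.7
```

Emit:
{"op": "play_rows", "data": {"steps": [[[0,-30,-10,0,0,0],[0,-65,-20,0,0,0],[5,-100,-20,0,0,0],[10,-135,-20,0,0,0],[25,-165,-20,0,0,0],[45,-183,-20,0,0,0],[65,-187,-20,0,0,0],[80,-187,-20,0,0,0],[88,-187,-20,0,0,0],[88,-187,-20,0,0,0],[88,-187,-20,0,0,0]]]}}

```text
time: 10.55
tool_pos: [0.4642, 0.3396, 0.074]
tool_rot: [-0.001, 0.993, 0.115, -0.001]
contact_force: [0.3, -0.1, 0.1]
gripper_width: 0.197
grasp_force: 58.9
```

```bash
python3 - <<'E'
from t import *
im,d=vision.grab_frame("scene"); cv2.imwrite("pics/scene6.png",im); t,_=vision.grab_frame("top"); cv2.imwrite("pics/top6.png",t)
f=lambda a,x,y:cv2.resize(a[y:y+80,x:x+80],(400,400),interpolation=cv2.INTER_CUBIC)
cv2.imwrite("pics/comb6.png",np.hstack([f(im,145,190),f(t,150,130)]))
E
```

```text
tool x [ 0.9737  0.2278 -0.0016] z [-0.0021  0.0021 -1.    ]
pred tip [0.5813 0.367  0.0818] scene [184.427  230.8687] wrist [276.928   -5.0439] top [180.009  179.4503]
```

View pics/comb6.png

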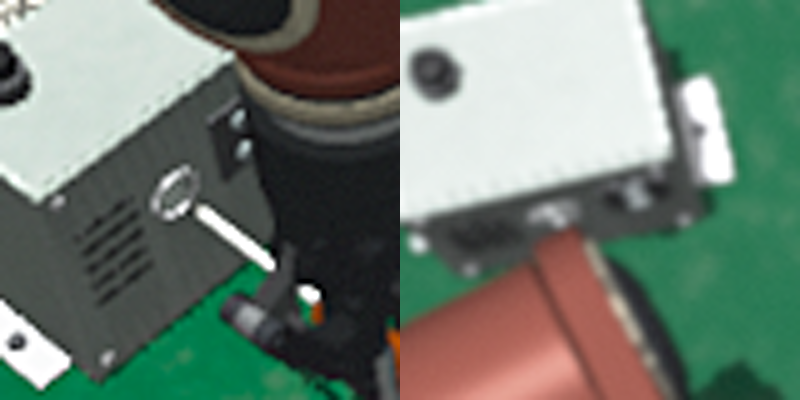

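The scene view shows the shaft axis running from (272,268) to (200,210) in the crop, pointing at the ring centre (176,192). I'll advance.

Emit:
{"op": "play_rows", "data": {"steps": [[[5,0,0,0,0,0],[10,0,0,0,0,0],[14,0,0,0,0,0],[18,0,0,0,0,0],[22,0,0,0,0,0],[22,0,0,0,0,0]]]}}

```text
time: 11.15
tool_pos: [0.4856, 0.3445, 0.0738]
tool_rot: [-0.001, 0.993, 0.115, -0.001]
contact_force: [0.5, -0.2, -0.3]
gripper_width: 0.198
grasp_force: 58.8
```

Emit:
{"op": "play_rows", "data": {"steps": [[[4,0,0,0,0,0],[8,0,0,0,0,0],[12,0,0,0,0,0],[14,0,0,0,0,0],[14,0,0,0,0,0]]]}}

```text
time: 11.57
tool_pos: [0.4996, 0.3478, 0.0741]
tool_rot: [-0.001, 0.993, 0.115, -0.0]
contact_force: [1.1, -0.7, -2.2]
gripper_width: 0.197
grasp_force: 58.7
```

Emit:
{"op": "play_rows", "data": {"steps": [[[2,0,0,0,0,0],[4,0,0,0,0,0],[4,0,0,0,0,0]]]}}

```text
time: 11.82
tool_pos: [0.5027, 0.3487, 0.0739]
tool_rot: [-0.001, 0.993, 0.115, -0.001]
contact_force: [-0.2, 0.2, -1.6]
gripper_width: 0.194
grasp_force: 58.7
```

Emit:
{"op": "play_rows", "data": {"steps": [[[1,0,0,0,0,0],[2,0,0,0,0,0],[2,0,0,0,0,0]]]}}

```text
time: 12.07
tool_pos: [0.5042, 0.349, 0.0737]
tool_rot: [-0.001, 0.993, 0.115, -0.001]
contact_force: [-2.5, -1.1, -0.9]
gripper_width: 0.199
grasp_force: 58.8
```

Contact at the expected depth (about 40 mm of advance), so I'll keep going until it bottoms.

Emit:
{"op": "play_rows", "data": {"steps": [[[1,0,0,0,0,0],[2,0,0,0,0,0],[2,0,0,0,0,0]]]}}

```text
time: 12.32
tool_pos: [0.5062, 0.3495, 0.0738]
tool_rot: [-0.001, 0.993, 0.115, -0.001]
contact_force: [-3.6, -0.9, -2.0]
gripper_width: 0.194
grasp_force: 58.7
```

Emit:
{"op": "play_rows", "data": {"steps": [[[1,0,0,0,0,0],[2,0,0,0,0,0],[2,0,0,0,0,0]]]}}

```text
time: 12.57
tool_pos: [0.5083, 0.35, 0.0738]
tool_rot: [-0.001, 0.993, 0.115, -0.001]
contact_force: [-3.9, -0.4, -1.2]
gripper_width: 0.194
grasp_force: 58.7
```

Emit:
{"op": "play_rows", "data": {"steps": [[[1,0,0,0,0,0],[2,0,0,0,0,0],[2,0,0,0,0,0]]]}}

```text
time: 12.82
tool_pos: [0.5087, 0.3501, 0.0731]
tool_rot: [-0.001, 0.993, 0.115, -0.003]
contact_force: [-8.1, -2.7, -0.5]
gripper_width: 0.2
grasp_force: 58.8
```

Bottomed at 8 N. I'll hold, check that it is steady, then hand in.

Emit:
{"op": "play_rows", "data": {"steps": [[[0,0,0,0,0,0],[0,0,0,0,0,0],[0,0,0,0,0,0],[0,0,0,0,0,0],[0,0,0,0,0,0],[0,0,0,0,0,0],[0,0,0,0,0,0],[0,0,0,0,0,0],[0,0,0,0,0,0],[0,0,0,0,0,0]]]}}

```text
time: 13.65
tool_pos: [0.5087, 0.3501, 0.0732]
tool_rot: [-0.001, 0.993, 0.115, -0.003]
contact_force: [-8.2, -3.1, -0.1]
gripper_width: 0.196
grasp_force: 58.8
```

```bash
python3 - <<'E'
from t import *
print(st["tool_pos"],st["contact_force"],st["grasp_force"])
if np.linalg.norm(st["contact_force"][:2])>5: print(order.job_done())
E
```

```text
tool x [ 0.9735  0.2286 -0.0061] z [-0.0063  0.0004 -1.    ]
pred tip [0.6257 0.3776 0.0804] scene [170.2703 220.3969] wrist [276.9257  -5.0553] top [175.8502 160.1374]
[0.5087 0.3501 0.0732] [-8.2453 -3.1439 -0.0909] 58.82013201713562
the job is handed in; nothing more can be done
None
```

I pressed the zero button until it bottomed and backed the tip out, then pushed the reset button in until it bottomed and handed the job in with the screwdriver gripped and pushing at about 8 N; the button states are inferred from force and travel, and no verdict came back.

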